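# Load the reagent tray in order of bottle size

## Robot

A 6-joint arm with a two-finger parallel gripper is mounted at the origin on a cart in front of the work surface, level with it; the furniture and walls round the work are solid. World frame = base frame: x ahead of the robot, y to its left, z up, the work surface at z = 0. Lengths are in m, angles in rad, forces in N, time in s.
With the tool pointing down it reaches from about 0.35 to 0.8 m from the base axis. Payload 7.3 kg.
Tool frame: the origin (TCP) lies between the finger pads; the fingertips stand 25 mm ahead of it and the grasp point (between the pads) lies 6 mm ahead of it (r.tip_extent is the distance from the TCP to the fingertips, in m); z points along the fingers, y is the line along which they close (so a half turn about z gives the same grasp; the last joint's range is limited). The gripper opens to 85 mm and grips with 20 to 120 N. Pads are 22 mm wide; open, the fingers measure 114 mm over their backs; the gripper's body (76 mm by 85 mm) begins 54 mm behind the grasp point. The pads swing forward as they close: fully open they stand 13 mm farther back than shut.
Start: joints at [1.018, 0.342, 1.524, -0, 1.275, -0.146], TCP at [0.208, 0.482, 0.256] pointing down, gripper open.
Joint ranges: [-2.53, 2.53], [-0.77, 2.02], [0.04, 2.7], [-1, 4.14], [0.28, 2.66], [-3.11, 3.11]. Speed limits (rad/s): [2.57, 2.57, 3.14, 3.14, 3.14, 3.14].

## Interface

Orientations are given as a unit quaternion [x, y, z, w].
In Python, from workcell import r, command_gripper, optics gives the robot as it stands. The module is installed in compiled form; this text tells all that it offers. Calls block until the motion is done:
- r.reach(position, orientation): joint-space move of the TCP to a pose.
- r.move_straight(position, orientation=None, speed=0.15, max_force=None): straight line of the TCP; orientation=None keeps the orientation; speed is the mean speed in m/s. With max_force (N) it stops when the force on the tool has changed by that much, and returns True; else False.
- r.movej(angles): joint-space move.
- command_gripper(opening, force=None): finger opening in m; force is the grip in N (None keeps the last); returns when the fingers have stopped.
- r.hold(seconds).
- r.solve_ik(position, orientation): joint angles nearest the present ones, or None.
- r.read_state(): the state.
- optics.get_image(name): name is "scene" or "top" or "wrist"; returns (picture, depth): 400x640x3 uint8, red, green, blue; 400x640 float32, m along the optical axis (not along the pixel's ray), 0 where there is no reading.
- optics.camera_model(name): a dict with "K" (3x3 intrinsics, pixels), "R" (3x3) and "t" (3): a world point X has camera coordinates R X + t; the wrist camera has in their place "tool_from_camera" (4x4, takes a point from camera to tool coordinates, whose origin is the TCP and whose axes are the flange's). Camera axes: x right, y down, z forward; pixel columns grow to the right and rows downward; lengths in m; the calibration is good to about 2 mm. A picture is of the moment at which its call begins: read the wrist's pose just before it. camera_model takes no time and is no camera call.
A pose or a line that the arm cannot do raises r.PlanningError and nothing moves.
- r.finish_job(): hands the job in; it is judged then, once.
The state is a dict: "time_s": time; "joint_positions": joint angles; "dq": joint speeds; "tau": joint torques, N m; "eef_pos": TCP position; "eef_rot": TCP orientation; "contact_force": force on the tool from outside, world axes, zero at the start; "torque": the same for the moment, N m; "grip_width": finger opening in m; "grip_force": force on a finger pad.
Only numpy, scipy, OpenCV 4.12 (cv2) and the standard library are available. Lean on these libraries where they do the work, as an engineer would, in place of code of your own. Each camera call takes 0.05 s, during which the arm holds its last target. There are 200 camera calls.

## Task

Load the reagent tray for today's run: stand each of the four reagent bottles in its own well, so that the row runs in order of size from the biggest bottle in the widest well to the smallest bottle in the narrowest. Every bottle must stand right down on the floor of its well. Keep the bottles upright throughout, and leave the white specimen cup and the roll of tape where they are.

Things in the scene. Friction and masses are not known exactly. Their poses are not given: they have to be found in the camera images.
- bottle_1: The biggest reagent bottle: white plastic with a blue cap, body 62 mm across, 130 mm tall; the cap is 36 mm across and takes the top 13 mm above the shoulder. 0.27 kg. Loose, standing upright on the worktop at the start, turned any way. Origin: centre of its underside, z up along the bottle.
- bottle_2: The second biggest reagent bottle: dark brown with a black cap, body 52 mm across, 105 mm tall; the cap is 31 mm across and takes the top 11 mm above the shoulder. 0.13 kg. Loose, standing upright on the worktop at the start, turned any way. Origin: centre of its underside, z up along the bottle.
- bottle_3: The third biggest reagent bottle: white plastic with a red cap, body 48 mm across, 95 mm tall; the cap is 30 mm across and takes the top 9 mm above the shoulder. 0.11 kg. Loose, standing upright on the worktop at the start, turned any way. Origin: centre of its underside, z up along the bottle.
- bottle_4: The smallest reagent bottle: white plastic with a green cap, body 33 mm across up to about 40 mm height, 58 mm tall; the cap is 23 mm across and takes the top 6 mm above the shoulder. 0.03 kg. Loose, standing upright on the worktop at the start, turned any way. Origin: centre of its underside, z up along the bottle.
- well_1: Widest well, 70 mm across, at one end of the single straight row of four wells in a grey plastic tray (106 x 324 mm, top 35 mm above the worktop, fixed, on the right half of the work, turned any way). Well centres lie 0, 81, 155 and 226 mm along the row from this one. Origin: centre of the well's floor, 11 mm above the worktop; +z up, +y along the row towards the narrowest well.
- well_2: Second well of the tray's row, next to the widest one, 60 mm across. Like all wells it is 24 mm deep below the tray's top, with a black rubber pad on its floor and a 4 mm wide 45 degree lead-in round its mouth. Origin: centre of the well's floor, 11 mm above the worktop; +z up, +y along the row towards the narrowest well.
- well_3: Third well of the tray's row, 56 mm across, between the second well and the narrowest; 24 mm deep. Origin: centre of the well's floor, 11 mm above the worktop; +z up, +y along the row towards the narrowest well.
- well_4: The narrowest well, 41 mm across, at the other end of the tray's row; 24 mm deep. Origin: centre of the well's floor, 11 mm above the worktop; +z up, +y along the row towards the narrowest well.
- specimen_cup: Bystander: white specimen cup with a white screw lid, 63 mm across, 65 mm tall, loose, beyond the work, about straight ahead. Origin: centre of its underside.
- tape_roll: Bystander: roll of beige tape lying flat, an open ring 96 mm across and 25 mm high, loose, at the far left of the work in front of the analyser. Origin: centre of its underside.
Not all that is in view belongs to the job. Of the things shaped like the bottle_4, the white one is meant.

How it is judged:
At the end, for the whole second after the job is handed in: The four bottles stand released and at rest in the tray's wells in order of size, biggest in the widest well, smallest in the narrowest: each within 8 mm of its own well's centre, its underside within 4 mm of the well's floor, leaning less than 0.1 rad (horizontal distance between bottle_1 and well_1 below 0.008 m and z of bottle_1 in the frame of well_1 between -0.004 and 0.004 m and angle between each of bottle_1, bottle_2, bottle_3, bottle_4's own z axis and vertical below 0.1 rad and linear speed of each of bottle_1, bottle_2, bottle_3, bottle_4 below 0.02 m/s and contact force between the fingers and bottle_1 below 0.05 N and horizontal distance between bottle_2 and well_2 below 0.008 m and z of bottle_2 in the frame of well_2 between -0.004 and 0.004 m and contact force between the fingers and bottle_2 below 0.05 N and horizontal distance between bottle_3 and well_3 below 0.008 m and z of bottle_3 in the frame of well_3 between -0.004 and 0.004 m and contact force between the fingers and bottle_3 below 0.05 N and horizontal distance between bottle_4 and well_4 below 0.008 m and z of bottle_4 in the frame of well_4 between -0.004 and 0.004 m and contact force between the fingers and bottle_4 below 0.05 N); the robot touches nothing.
It fails at once if a bottle tips over (leans more than about 35 degrees) (angle between any of bottle_1, bottle_2, bottle_3, bottle_4's own z axis and vertical above 0.6 rad).
It fails at once if the specimen cup is disturbed (moved more than 20 mm, or tipped) (distance of specimen_cup from where it was at the start of the episode above 0.02 m or angle between specimen_cup's own z axis and vertical above 0.3 rad).
It fails at once if the roll of tape is disturbed (moved more than 20 mm, or tipped) (distance of tape_roll from where it was at the start of the episode above 0.02 m or angle between tape_roll's own z axis and vertical above 0.3 rad).
It also fails if it takes over 112 s, if anything falls off the work surface, if the arm or the gripper's body presses on something with over 40 N, if the wrist force passes 120 N, or if a joint passes its speed limit or range.

## Working session

There is one attempt and no reset: what is moved stays moved. The work goes in short steps, each a Python script; the robot and the scene stay as the last script left them, time stands still between calls to the robot, and variables do not carry over. Pictures are saved under pics/ and viewed, at most 14 in all, crops included, and the job is handed in when it is done.

```bash
mkdir -p pics
cat > h.py <<'E'
import numpy as np, cv2
from workcell import r, command_gripper, optics
def cloud(name):
    st=r.read_state(); im,d=optics.get_image(name); m=optics.camera_model(name); K=m["K"]
    v,u=np.mgrid[0:400,0:640]
    P=np.stack([(u-K[0,2])/K[0,0]*d,(v-K[1,2])/K[1,1]*d,d],-1)
    if name=="wrist":
        from scipy.spatial.transform import Rotation as Ro
        T=np.array(m["tool_from_camera"]); P=P@T[:3,:3].T+T[:3,3]
        P=P@Ro.from_quat(st["eef_rot"]).as_matrix().T+st["eef_pos"]
    else: P=(P-m["t"])@np.array(m["R"])
    P[d==0]=np.nan
    return im,d,P
E
python3 - <<'E'
from h import *
for n in ("scene","top"):
    im,d,P=cloud(n); cv2.imwrite(f"pics/{n}0.png",im[...,::-1]); np.savez(f"{n}0.npz",im=im,P=P)
    m=optics.camera_model(n); print(n,-np.array(m["R"]).T@m["t"])
print(r.read_state())
E
```

```text
scene [-0.40879748  0.56853545  0.57313491]
top [0.34342416 0.09936014 1.24958404]
{'time_s': 0.1, 'joint_positions': array([ 1.01801820e+00,  3.42642870e-01,  1.52490129e+00, -4.04047500e-05,
        1.27542605e+00, -1.45981216e-01]), 'dq': array([-0.0011098 , -0.00069368, -0.00176168,  0.0009773 ,  0.00011151,
        0.0011298 ]), 'tau': array([ 1.02161681e-03, -4.34445620e+01, -2.46491629e+01, -3.56592409e-04,
        4.60720039e-03, -1.04229269e-05]), 'eef_pos': array([0.20753574, 0.48188622, 0.25570778]), 'eef_rot': array([ 2.01993070e-01,  9.79386708e-01, -6.53780922e-04, -2.17623243e-04]), 'contact_force': array([0.09143329, 0.70533354, 0.85467346]), 'torque': array([0.0373776 , 0.04435607, 0.04822049]), 'grip_force': 0.0, 'grip_width': 0.08539971318997101}
```

View pics/top0.png

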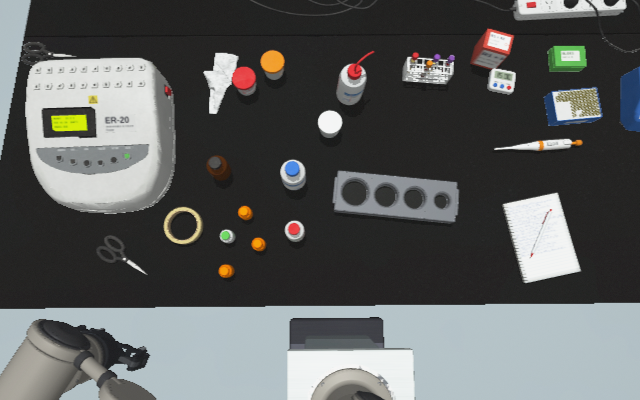

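View pics/scene0.png

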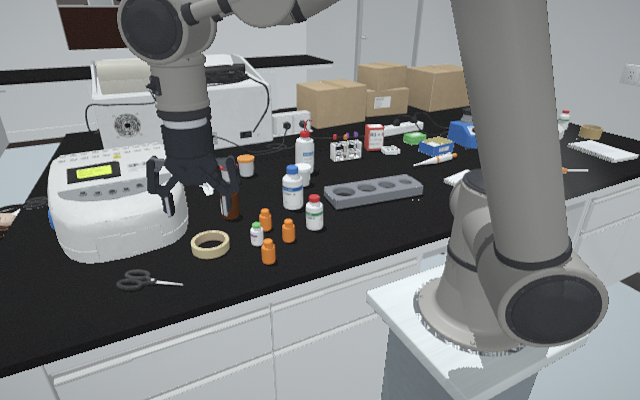

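The top view shows bottle_1 (blue cap) at (292,170), bottle_2 (brown) at (217,165), bottle_3 (red cap) at (294,230) and bottle_4 (green cap) at (227,236). Orange decoys stand at (245,212), (258,243) and (226,271). The tray runs from its widest well at (355,192) to its narrowest at (441,201), the cup is at (330,123) and the tape at (183,226).

Run:
```python
from h import *
z=np.load("top0.npz"); im,P=z["im"],z["P"]
print("table z",np.nanmedian(P[240:300,300:480,2]))
def cap(name,u,v,h,w=20):
    s=P[v-w:v+w,u-w:u+w].reshape(-1,3); s=s[abs(s[:,2]-h)<0.006]
    if len(s)<4: print(name,"none",np.nanmax(P[v-w:v+w,u-w:u+w,2]));return
    (c,rad)=cv2.minEnclosingCircle(s[:,:2].astype(np.float32))
    print(name,len(s),"mean",s.mean(0).round(4),"circ",np.round(c,4),round(rad*2,4))
cap("b1",292,170,.130);cap("b2",217,164,.105);cap("b3",294,230,.095);cap("b4",227,236,.058,12)
cap("o1",245,212,.058,12);cap("o2",258,243,.058,12);cap("o3",226,271,.058,12);cap("cup",330,123,.065);cap("tape",183,226,.025,24)
Q=P[150:240,320:475]; m=(abs(Q[...,2]-.035)<.006)
s=Q[m]; rc=cv2.minAreaRect(s[:,:2].astype(np.float32)); print(rc,np.median(s[:,2]))
# well floors: connected low regions inside the tray hull
n,l,st,ce=cv2.connectedComponentsWithStats((~m).astype(np.uint8))
for i in range(1,n):
    if 40<st[i,4]<2000:
        # rim ring: dilate
        ring=cv2.dilate((l==i).astype(np.uint8),np.ones((3,3)))*m
        p=Q[ring>0]; A=np.c_[2*p[:,:2],np.ones(len(p))]; x=np.linalg.lstsq(A,(p[:,:2]**2).sum(1),rcond=None)[0]
        print("well",x[:2].round(4),"dia",2*np.sqrt(x[2]+x[:2]@x[:2]),ce[i]+[320,150],np.nanmin(Q[l==i][:,2]))
```

```text
table z -9.72210183704967e-05
b1 168 mean [0.5922 0.1414 0.1294] circ [0.5926 0.1416] 0.0365
b2 124 mean [0.613  0.3322 0.1042] circ [0.613  0.3321] 0.0307
b3 107 mean [0.4501 0.1387 0.0942] circ [0.45   0.1384] 0.0284
b4 61 mean [0.4381 0.3112 0.0574] circ [0.4378 0.3114] 0.0224
o1 61 mean [0.4982 0.2661 0.0577] circ [0.4979 0.266 ] 0.0226
o2 58 mean [0.4174 0.2308 0.0578] circ [0.4173 0.2312] 0.0225
o3 66 mean [0.3508 0.3118 0.0579] circ [0.3506 0.3119] 0.0227
cup 441 mean [0.7272 0.046  0.0646] circ [0.7275 0.0465] 0.0635
tape 410 mean [0.4672 0.4276 0.0239] circ [0.4671 0.4281] 0.0969
((0.5383788347244263, -0.12339168787002563), (0.3237856328487396, 0.10709966719150543), 83.7055435180664) 0.034467009940654596
well [ 0.5491 -0.0175] dia 0.07382787343773616 [354.15248227 191.90957447] 0.003374456033930105
well [ 0.5406 -0.0978] dia 0.06424514840431837 [385.36363636 194.99521531] 0.005222119760638221
well [ 0.5325 -0.1717] dia 0.05921159093275359 [413.87359551 197.83146067] 0.004507034144476314
well [ 0.5255 -0.2417] dia 0.045074293259984695 [441.11282051 200.41025641] 0.0019686866996587384
```

Heights, cap sizes and well diameters and spacing all match the given values. I'll start with the smallest bottle, closing the fingers across the row when placing.

```bash
cat >> h.py <<'E'
B={1:(.5924,.1415),2:(.613,.3322),3:(.450,.1386),4:(.4380,.3113)}
c=np.array([[.5491,-.0175],[.5406,-.0978],[.5325,-.1717],[.5255,-.2417]]); s=np.array([0,.081,.155,.226])
d=(c[3]-c[0])/np.linalg.norm(c[3]-c[0]); W=(c.mean(0)-d*s.mean())+np.outer(s,d)
ACROSS=np.arctan2(-d[0],d[1])
G={1:.090,2:.070,3:.065,4:.047}   # grasp height above underside
def quat(a,pos):   # tool down, fingers closing along angle a; pick the half-turn with smaller joint 6
    best=None
    for k in (0,np.pi):
        t=(a+k+np.pi/2)/2; q=[np.cos(t),np.sin(t),0,0]  # y axis at angle 2t-pi/2
        q=[np.cos((a+k+np.pi/2)/2),np.sin((a+k+np.pi/2)/2),0,0]
        j=r.solve_ik(pos,q)
        if j is not None and (best is None or abs(j[5])<best[0]): best=(abs(j[5]),q)
    return best[1]
def pick(i,a,opening=.085):
    z=G[i]-.006; p=np.r_[B[i],z+.17]; q=quat(a,p)
    command_gripper(opening,40); r.reach(p,q)
    r.move_straight(np.r_[B[i],z+.04],speed=.3)
    print("down stop",r.move_straight(np.r_[B[i],z],speed=.1,max_force=15))
    command_gripper(0.0,40); st=r.read_state(); print("width",st["grip_width"],"F",st["grip_force"],st["eef_pos"])
    r.move_straight(p,speed=.2); st=r.read_state(); print("lifted",st["grip_width"],st["grip_force"],st["time_s"])
def place(i,opening=.085):
    z=G[i]-.006; w=W[i-1]; p=np.r_[w,z+.17]
    r.move_straight(p,quat(ACROSS,p),speed=.25)
    r.move_straight(np.r_[w,z+.045],speed=.2); r.hold(.2)
    print("in stop",r.move_straight(np.r_[w,z+.010],speed=.04,max_force=10)); st=r.read_state(); print("z above nominal",st["eef_pos"][2]-z-.011,st["eef_pos"][:2]-w,st["contact_force"])
    command_gripper(opening); r.move_straight(p,speed=.2); print(r.read_state()["time_s"])
E
python3 - <<'E'
from h import *
print(W,ACROSS)
pick(4,np.radians(110),.06)
im,_,P=cloud("scene"); cv2.imwrite("pics/s1.png",cv2.resize(im[100:300,100:420,::-1],None,fx=2,fy=2))
E
```

```text
[[ 0.54901609 -0.01730962]
 [ 0.54053663 -0.09786456]
 [ 0.53278995 -0.17145797]
 [ 0.52535733 -0.24206785]] 3.036715714859559
down stop False
width 0.03145600446559704 F 39.58868327503296 [0.43855311 0.31152436 0.0420556 ]
lifted 0.03124305748614848 39.58777431067574 4.1583
```

View pics/s1.png

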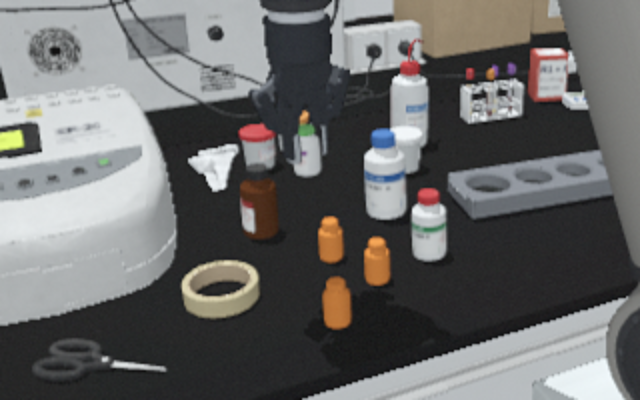

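bottle_4 hangs upright in the gripper (picture pixel about 307,150). The other things have not moved. Next I place it.

Run:
```python
from h import *
place(4,.06)
pick(3,ACROSS)
im,_,P=cloud("top"); cv2.imwrite("pics/t1.png",cv2.resize(im[110:290,180:480,::-1],None,fx=2.5,fy=2.5))
s=P[185:215,425:455].reshape(-1,3); print("max z",np.nanmax(s[:,2])); s=s[abs(s[:,2]-.069)<.006]; print(len(s),s.mean(0) if len(s) else 0, W[3])
```

```text
in stop True
z above nominal 0.00573177676781764 [ 0.00020527 -0.00018586] [0.34120473 0.51638764 5.09482316]
9.4417
down stop False
width 0.04592359920807708 F 40.37779886741191 [0.45022194 0.13871709 0.05984802]
lifted 0.04619891289645302 41.055665449239314 13.8333
max z 0.07440925765906681
59 [ 0.52451122 -0.24081239  0.06904435] [ 0.52535733 -0.24206785]
```

View pics/t1.png

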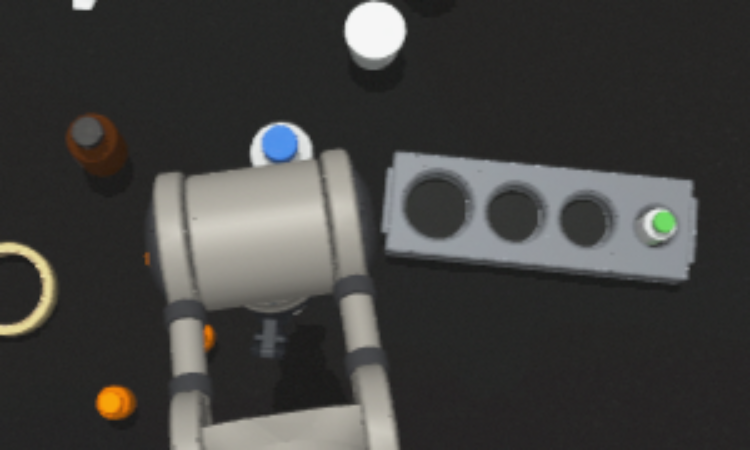

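The green cap shows in well 4 (picture pixel 660,224). Insertion stopped 6 mm early, so I'll check its height and tilt closely.

```bash
cat >> h.py <<'E'
def capfit(i,n=3):
    H={1:.130,2:.105,3:.095,4:.058}[i]+.011; m=optics.camera_model("top"); K=m["K"]
    x=np.array(m["R"])@np.r_[W[i-1],H]+m["t"]; u,v=int(K[0,0]*x[0]/x[2]+K[0,2]),int(K[1,1]*x[1]/x[2]+K[1,2])
    S=[]
    for _ in range(n):
        _,_,P=cloud("top"); s=P[v-16:v+16,u-16:u+16].reshape(-1,3); S.append(s[abs(s[:,2]-H)<.012])
    s=np.concatenate(S); top=np.median(s[s[:,2]>np.median(s[:,2])-.004],0)
    k=s[abs(s[:,2]-np.median(s[:,2]))<.005]; pl=np.linalg.lstsq(np.c_[k[:,:2]-k[:,:2].mean(0),np.ones(len(k))],k[:,2],rcond=None)[0]
    print("cap",i,"off mm",(1e3*(k[:,:2].mean(0)-W[i-1])).round(1),"dz mm",round(1e3*(pl[2]-H),1),"slope",pl[:2].round(3),len(k))
E
python3 - <<'E'
from h import *
capfit(4)
E
```

```text
cap 4 off mm [-0.7  1.1] dz mm -0.5 slope [0.048 0.025] 176
```

bottle_4 is seated: its height matches and the tilt is within noise. I'll go on with bottle_3 and bottle_2.

Run:
```python
from h import *
place(3); pick(2,ACROSS); capfit(3); capfit(4)
```

```text
in stop True
z above nominal 0.0008794267115112865 [-0.00035943  0.00018551] [-0.20370203 -0.62709015  6.28595879]
18.625
down stop False
width 0.049118528105979754 F 42.14700241747778 [0.61361885 0.33242848 0.06503576]
lifted 0.04943521405664041 41.64122803194914 23.2417
cap 3 off mm [-0.6  1.2] dz mm -1.0 slope [-0.012 -0.037] 327
cap 4 off mm [-0.8  1.3] dz mm -0.6 slope [ 0.061 -0.059] 181
```

Run:
```python
from h import *
place(2); pick(1,ACROSS); capfit(2); place(1)
p=r.read_state()["eef_pos"]; q=r.read_state()["eef_rot"]
r.move_straight(p+[0,0,.06],speed=.2); r.move_straight([.45,.2,p[2]+.06],speed=.3)
for i in (1,2,3,4): capfit(i)
im,_,_=cloud("scene"); cv2.imwrite("pics/s2.png",cv2.resize(im[100:300,180:500,::-1],None,fx=2,fy=2)); print(r.read_state()["time_s"])
```

```text
in stop True
z above nominal 0.0008749339232639007 [-2.73243899e-04  9.97824154e-05] [-0.33672633 -0.63735515  4.22603708]
28.575
down stop False
width 0.06014236268473879 F 43.01483825664036 [0.59299018 0.14149176 0.08538044]
lifted 0.060069556712593085 43.970595215214416 32.2417
cap 2 off mm [-0.7  1.2] dz mm -0.9 slope [-0.003  0.013] 373
in stop True
z above nominal 0.0013525286685152176 [-3.78284159e-04 -6.27687920e-05] [-1.35844062  0.00703724  5.54038384]
36.2583
cap 1 off mm [1.3 0.8] dz mm -0.4 slope [-0.022 -0.013] 507
cap 2 off mm [-0.6  1.2] dz mm -0.8 slope [0.005 0.014] 371
cap 3 off mm [-0.7  1.4] dz mm -0.7 slope [-0.009 -0.01 ] 328
cap 4 off mm [-0.8  1.4] dz mm -0.7 slope [-0.044 -0.03 ] 183
38.2917
```

View pics/s2.png

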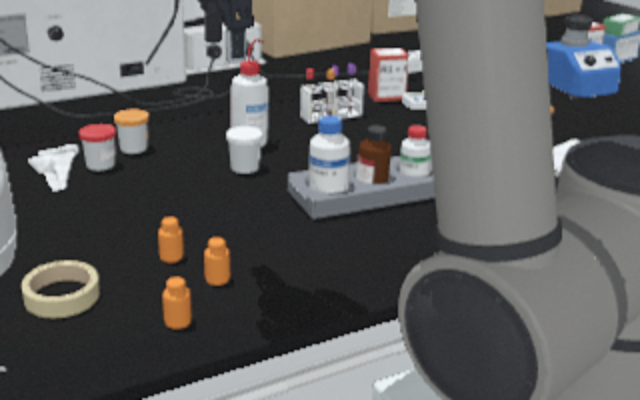

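The picture shows bottles 1, 2 and 3 upright in the tray at (330,155), (375,155) and (416,150), with bottle_4 hidden behind the arm. The cup and tape have not moved. The top-camera fit puts all four caps within 2 mm of the expected position and height, and the robot is clear.

```bash
python3 -c "
from h import *
print(r.finish_job())"
```

```text
the job is handed in; nothing more can be done
None
```

I handed the job in with all four bottles standing in their own wells in order of size, each cap within about 2 mm of its expected position and height by the top camera; the cup and tape were left alone, and the arm finished at about 38 s (no verdict was returned).

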